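# Return the round press through the sprung flap

## Robot

A 6-joint arm with a two-finger parallel gripper is mounted at the origin on the work surface. World frame = base frame: x ahead of the robot, y to its left, z up, the work surface at z = 0. Lengths are in mm, angles in rad, forces in N, time in s.
With the tool pointing down it reaches from about 350 to 950 mm from the base axis. Payload 17.4 kg.
Tool frame: the origin (TCP) lies midway between the tips of the shut fingers; the grasp point (between the pads) lies behind it (r.grip_depth is the z of the grasp point in the tool frame, in mm); z points along the fingers, y is the line along which they close (so a half turn about z gives the same grasp; the last joint's range is limited). The gripper opens to 93 mm and grips with 3 to 60 N. Pads are 15 mm wide; open, the fingers measure 128 mm over their backs; the gripper's body (75 mm by 188 mm) begins 65 mm behind the grasp point.
Start: joints at [-1.296, 0.116, 1.442, -0, 1.584, -0.038], TCP at [207.704, -642.255, 189.046] pointing down, gripper open.
Joint ranges: [-2.83, 2.83], [-0.83, 2.19], [0.07, 2.5], [-1.14, 4.28], [0.01, 3], [-2.97, 2.97]. Speed limits (rad/s): [1.89, 1.89, 2.22, 3.14, 3.14, 3.14].

## Interface

Orientations are given as a rotation vector (axis times angle).
In Python, from rig import r gives the robot as it stands.
- The arm moves only by the tool arm_command, never from a script. Its argument "series" is a list of rows, each an object with "slide": the shift along the tool's x, y, z scaled (see below), a list of three; "roll": the turn about the tool's z scaled (see below); "grip": the opening, from 0 (shut) to 1 (fully open). In form: [{"slide": [x, y, z], "roll": roll, "grip": grip}, ...]. A call has exactly 8 rows; each row is the pose to reach, as a shift and turn from the pose commanded when the call began, along the tool's axes at that moment; what a row does not reach only later rows make up. The controller multiplies each number of a shift by 0.15 m and each number of a turn by pi/2 rad. A row lasts 1/12 s, in which the tool goes at most 41.7 mm and 7.16 degrees, less where a joint would pass 70% of its speed; a pose out of reach is approached as far as the arm can. A call with a number of a shift or a turn outside -1 to 1 is refused whole. A call with a gripper value outside its range is refused whole. The fingers move at their own pace and stop on an object; the grip force is fixed at half the most. Time passes only in rows, so rows that repeat a pose let the fingers close, or fill a call up. It gives the time, the measured TCP pose, the force, the opening and the grip force at its end, in the units of the state.
- r.get_obs(): the state, without advancing time (a new reading comes with each control period).
- r.get_image(name): name is "side" or "top"; returns a dict with "image" (384x512x3 uint8, blue, green, red), "z_map" (384x512 float32, mm along the optical axis (not along the pixel's ray), 0 where there is no reading), "fx", "fy", "cx", "cy" (pixels), "T" (4x4, takes a point from camera to world coordinates). Camera axes: x right, y up, looking along -z (the intrinsics and any distortion apply to the point x, -y, -z); pixel columns grow to the right and rows downward; lengths in mm; the calibration is good to about 2 mm. A picture is of the moment at which its call begins.
- r.hand_in(): hands the job in; it is judged then, once.
Trained networks look in a picture, given as the dict that the camera call returned (one of the last four; its "shot" number tells which), for a name from the list of things; names that differ only in an ending like _2 or _b are one class to them, and where a whole thing is asked for, a point or a joint stands for the part that bears it (a point fixed in the world has none). Each returns a list of dicts, best first, with "p" (0 to 1); they miss things now and then, are a little off and sometimes report something else, mostly with a low value. They report only what shows in the picture. A call takes as long as a camera call.
- r.masks_of(picture, label): "mask" (384x512 bool, what is visible of it) and "at" ([column, row] in pixels, amid what is visible of it).
The state is a dict: "time_s": time; "joint_pos": joint angles; "qvel": joint speeds; "joint_efforts": joint torques, N m; "tool_pos": TCP position; "orientation": TCP orientation; "contact_force": force on the tool from outside, world axes, zero at the start; "ft_torque": the same for the moment, N m; "grip_width": finger opening in mm; "gripper_force": force on a finger pad.
Only numpy, scipy, OpenCV 4.12 (cv2) and the standard library are available. Lean on these libraries where they do the work, as an engineer would, in place of code of your own. Each camera call takes 0.05 s, during which the arm holds its last target. There are 200 camera calls.

## Task

Clear the used round press into the wash-up bay: push the bay's self-closing flap open with one finger and, while that finger keeps it open, push the press along the plate through the gap with the other finger until it stands inside, clear of the flap's swing, then withdraw so that the flap closes by itself behind it. The press is only pushed: it stays upright on the plate, it is not lifted or used to push the flap, and the flap must not touch it on the way in or when it swings shut. Leave the other kitchen things where they are.

Things in the scene. Friction and masses are not known exactly. Their poses are not given: they have to be found in the camera images.
- bay: fixed wash-up bay: grey plate 4 mm thick, x -130 to 240, y -70 to 136 mm in its frame, steel walls to 48 mm above the table, open from above. Origin: table level, middle of the 120 mm doorway line x = 0; +x into the bay, +y left. x < 0 is an open apron. Right side: straight fence, inner face y = -60 mm, x -130 to 234, also the pen's right wall. A wall closes x = 0 from y 60 to 136
- flap (a joint): flap angle, rad: 0 shut, grows as its free edge swings into the bay, stop 1.15. Steel plate 120 long, 4 thick, 8 to 46 mm above the table, hinged left of the doorway. Shut it slants inward 0.35 rad from the doorway line (free edge at bay x 41, y -53 mm); at 1.15 it points almost along bay +x. Pushed from the apron side; a spring (0.03 N m shut, 0.065 open) shuts it in about 0.5 s
- hinge (a point): point on the flap's vertical hinge axis, at bay x 0, y 60 mm, 27 mm above the table; a 6 mm radius post stands 4 mm left of it. The pen behind the flap reaches to inner faces at bay x 234 and y 130 mm
- flap_edge (a point): middle of the flap's free vertical edge, 27 mm above the table; moves with the flap
- press: round press (plunger cutter), loose, smooth slippery white plastic, about 60 g: round foot 36 mm across and 22 mm high, thin stem (12 mm), round knob (26 mm across) on top, 56 mm tall. Origin: centre of its underside, z up. Starts upright on the apron within 6 mm of the fence, in front of the shut flap
- square_press: a press with a 34 mm square foot, 56 mm tall, loose, to be left alone, on the left of the apron. Origin: centre of its underside
- dish: small steel bowl, 68 mm across, 30 mm high, loose, left alone, at the back left inside the pen. Origin: centre of its underside
- spoon: spoon, 200 mm long, left alone, on the table left of the apron
- bowl: steel mixing bowl, 150 mm across, 60 mm high, left alone, on the table right of the fence. Origin: centre of its underside
- spatula: wooden spatula, left alone, on the table at the robot's right
- cup: white cup, 85 mm high, left alone, on the table at the robot's left
- jar: glass jar, 100 mm high, left alone, on the table at the robot's right

How it is judged:
By the outcome, as a careful person would: the job done as asked, in the order asked, and still so for the second after the job is handed in, with the robot touching nothing.
It also fails if it takes over 35 s, if anything falls off the work surface, if the arm or the gripper's body presses on something with over 40 N, if the wrist force passes 120 N, or if a joint passes its speed limit or range.

## Working session

There is one attempt and no reset: what is moved stays moved. The work goes in short steps, Python scripts to look and compute and a tool call to move; the robot and the scene stay as the last step left them, time stands still between calls to the robot, and variables do not carry over. Pictures are saved under pics/ and viewed, at most 10 in all, crops included, and the job is handed in when it is done.

Besides the shell and the picture viewer there is one more tool, called after ">>>" by a JSON object that holds its "api" and its "payload". arm_command: Moves the arm, as the interface text tells. Shifts and turns lie within -1 to 1; 1 stands for 0.15 m of shift or pi/2 rad of turn. Its arguments: {"type":"object","properties":{"series":{"type":"array"}},"required":["series"]}

```bash
ls; mkdir -p pics; cat > h.py <<'E'
import numpy as np, cv2
from rig import r
def pts(p, m=None):
    z=p["z_map"]; v,u=np.nonzero((z>0) if m is None else (m&(z>0)))
    d=z[v,u]; c=np.stack([(u-p["cx"])/p["fx"]*d, -(v-p["cy"])/p["fy"]*d, -d, np.ones_like(d)])
    return (p["T"]@c)[:3].T
E
python3 - <<'E'
from h import *
o=r.get_obs(); print({k:np.round(v,3) for k,v in o.items()}, r.grip_depth)
for n in("top","side"):
    p=r.get_image(n); cv2.imwrite(f"pics/{n}0.png",p["image"]); print(n,p["T"].round(2).tolist(),p["fx"],p["fy"], [k for k in p])
    for l in ("bay","flap","press","square_press","dish","bowl"):
        for q in r.masks_of(p,l)[:2]:
            P=pts(p,q["mask"]); print(l,round(q["p"],2),q["at"],q["mask"].sum(),np.median(P,0).round(),np.percentile(P,[2,98],axis=0).round().tolist() if len(P) else "")
E
```

```text
pics
{'time_s': np.float64(0.0), 'joint_pos': array([-1.296,  0.116,  1.442, -0.   ,  1.584, -0.038]), 'qvel': array([-0.   , -0.   ,  0.001,  0.   , -0.001,  0.002]), 'joint_efforts': array([ 2.0000e-03, -7.2127e+01, -6.2261e+01,  7.8000e-02,  2.4000e-02,
       -0.0000e+00]), 'tool_pos': array([ 207.62 , -642.013,  188.295]), 'orientation': array([-3.102, -0.489,  0.   ]), 'contact_force': array([-0.109,  0.377, -0.659]), 'ft_torque': array([-0.052,  0.044,  0.013]), 'gripper_force': np.float64(0.0), 'grip_width': np.float64(92.989)} -18.8
top [[0.03, 0.99, -0.17, 290.58], [-1.0, 0.03, -0.02, -14.65], [-0.01, 0.17, 0.99, 1142.3], [0.0, 0.0, 0.0, 1.0]] 408.40784844692985 408.40784844692985 ['image', 'z_map', 'fx', 'fy', 'cx', 'cy', 'T', 'shot']
bay 0.58 [256.6, 150.2] 9013 [607. -15.   5.] [[429.0, -119.0, 0.0], [793.0, 98.0, 50.0]]
flap 0.5 [261.8, 158.5] 148 [575. -42.  39.] [[551.0, -91.0, 13.0], [601.0, 2.0, 50.0]]
press 0.43 [286.3, 185.1] 135 [491. -94.  31.] [[480.0, -112.0, 14.0], [508.0, -81.0, 62.0]]
square_press 0.65 [236.1, 199.1] 155 [461.  40.  31.] [[448.0, 24.0, 5.0]
[... 364 characters left out ...]
53], [-0.0, 0.77, 0.64, 820.73], [0.0, 0.0, 0.0, 1.0]] 408.1196358597334 408.1196358597334 ['image', 'z_map', 'fx', 'fy', 'cx', 'cy', 'T', 'shot']
bay 0.56 [225.7, 191.4] 6184 [599. -22.   4.] [[426.0, -126.0, -1.0], [791.0, 108.0, 47.0]]
flap 0.71 [238.3, 187.2] 107 [572. -42.  32.] [[549.0, -94.0, 5.0], [598.0, -0.0, 45.0]]
press 0.74 [267.4, 194.8] 163 [489. -89.  25.] [[477.0, -108.0, 4.0], [507.0, -77.0, 59.0]]
square_press 0.69 [249.6, 220.0] 219 [458.  46.  26.] [[445.0, 24.0, 6.0], [476.0, 60.0, 59.0]]
dish 0.55 [184.3, 184.8] 274 [726.  47.  22.] [[681.0, 23.0, 6.0], [745.0, 85.0, 35.0]]
bowl 0.97 [246.3, 143.4] 1064 [ 706. -241.   34.] [[618.0, -287.0, -0.0], [756.0, -148.0, 59.0]]
```

```bash
python3 - <<'E'
from h import *
H=np.zeros((560,860),np.uint8)
for n in("top",):
    p=r.get_image(n)
    cv2.imwrite("pics/crop.png",cv2.resize(p["image"][60:260,170:400],None,fx=3,fy=3,interpolation=cv2.INTER_CUBIC)[:600,:690])
from scipy.optimize import minimize
# fit: wall tops (z 40..54): fence strip y -65..-60 x -130..234 ; back wall x 234..240; left wall y 130..136 ; x=0 wall y 60..136
P=[]
for n in("top","side"):
    p=r.get_image(n); q=r.masks_of(p,"bay")[0]; A=pts(p,q["mask"]); 
    W=A[(A[:,2]>40)&(A[:,2]<56)]; pl=A[(A[:,2]<10)&(A[:,2]>-3)]
    print(n,len(W),len(pl),np.median(pl[:,2]))
    segs=[((-130,-63),(234,-63)),((237,-66),(237,136)),((0,133),(240,133)),((0,60),(0,136))]
    def d(t,W=W,full=False):
        c,s=np.cos(t[2]),np.sin(t[2]); X=(W[:,:2]-t[:2])@np.array([[c,-s],[s,c]])
        D=[]
        for a,b in segs:
            a=np.array(a,float);b=np.array(b,float);u=np.clip(((X-a)@(b-a))/((b-a)@(b-a)),0,1)
            D.append(np.linalg.norm(X-a-u[:,None]*(b-a),axis=1))
        D=np.min(D,0); return np.mean(np.minimum(D,12))
    best=min((minimize(d,[555+dx,-45+dy,th],method="Nelder-Mead",options=dict(initial_simplex=[[555+dx,-45+dy,th],[565+dx,-45+dy,th],[555+dx,-35+dy,th],[555+dx,-45+dy,th+.08]])) for th in(-.15,0,.15) for dx in(-10,10) for dy in(-10,10)),key=lambda q:q.fun)
    print(n,best.x.round(3),best.fun)
E
```

```text
top 877 7239 4.876019401707026
top [ 5.56169e+02 -5.15490e+01  1.30000e-01] 2.5550158637992246
side 663 3865 2.370079062067475
side [ 5.53233e+02 -4.96610e+01  1.30000e-01] 2.582453847042138
```

View pics/crop.png

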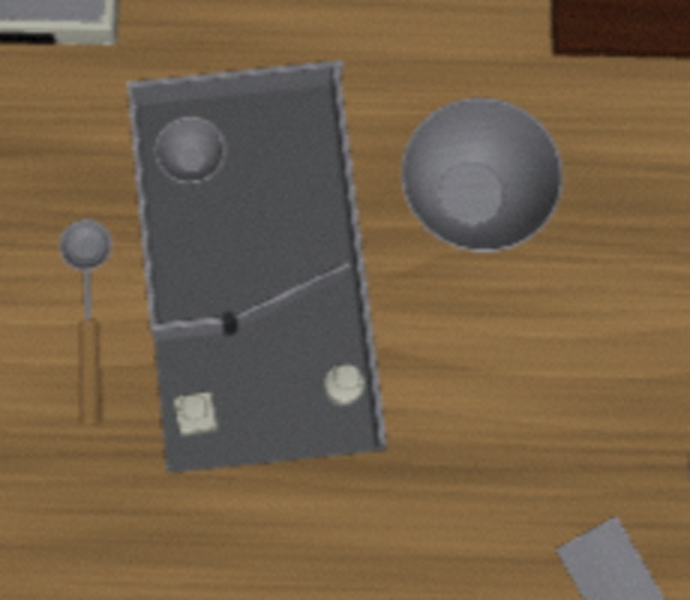

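View pics/side0.png

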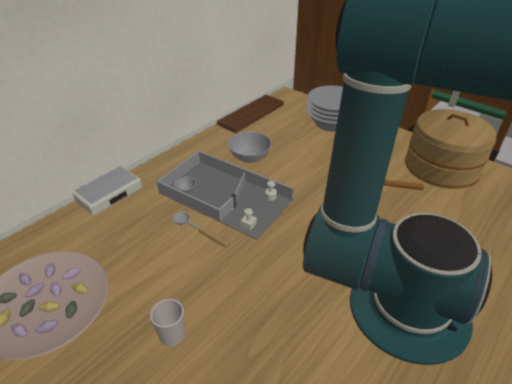

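>>> {"api": "arm_command", "payload": {"series": [{"slide": [0.15, -0.15, 0], "roll": 0, "grip": 1}, {"slide": [0.3, -0.3, 0], "roll": 0, "grip": 1}, {"slide": [0.45, -0.45, 0], "roll": 0, "grip": 1}, {"slide": [0.6, -0.6, 0], "roll": 0, "grip": 1}, {"slide": [0.75, -0.75, 0], "roll": 0, "grip": 1}, {"slide": [0.9, -0.9, 0], "roll": 0, "grip": 1}, {"slide": [1, -1, 0], "roll": 0, "grip": 1}, {"slide": [1, -1, 0], "roll": 0, "grip": 1}]}}

```text
time_s: 1.62
tool_pos: [305.8, -450.7, 189.7]
orientation: [3.102, 0.493, 0.002]
contact_force: [-1.4, 0.7, 0.7]
grip_width: 93.2
gripper_force: 0.0
```

```bash
cat > plan.py <<'E'
import numpy as np, cv2
W,T=15.,17.5   # finger width, thickness (along closing line)
def rect(c,psi,grow=0):
    d=np.array([np.sin(psi),np.cos(psi)]); n=np.array([d[1],-d[0]]); a,b=T/2+grow,W/2+grow
    return np.array([c+d*a*i+n*b*j for i,j in((1,1),(1,-1),(-1,-1),(-1,1))])
def pdist(poly,p): # >0 outside
    return -cv2.pointPolygonTest(poly.astype(np.float32).reshape(-1,1,2),(float(p[0]),float(p[1])),True)
Hn=np.array([0,60.])
def flap_alpha(Br):
    for a in np.arange(.35,1.6,.004):
        u=np.array([np.sin(a),-np.cos(a)]); n=np.array([np.cos(a),np.sin(a)])
        if ((Br-Hn)@n).max()<=-2 : return a
        # corners beyond the flap's end ignored
        k=((Br-Hn)@u<120)
        if k.any() and ((Br[k]-Hn)@n).max()<=-2: return a
    return 9.
def evalw(A,B,px,py=-42.):
    A=np.array(A,float);B=np.array(B,float);d=B-A;L=np.hypot(*d);psi=np.arctan2(d[0],d[1])
    Ar,Br=rect(A,psi),rect(B,psi); al=flap_alpha(Br)
    x=px
    while pdist(Ar,(x,py))<18: x+=.25
    s=np.linspace(0,120,121)[:,None]; fl=Hn+s*np.array([np.sin(al),-np.cos(al)])
    clr=np.hypot(*(fl-[x,py]).T).min()-20
    clA=min(pdist(Ar,q) for q in fl)-2
    bp=pdist(Br,(x,py))-18
    return dict(L=L,open=L-T,psi=psi,alpha=al,phi=al-.35,px=x,clr=clr,flapA=clA,Bpress=bp,Aymin=Ar[:,1].min())
if __name__=="__main__":
    W_=np.array([[-99,-26,5,11],[-80,-27,22,11],[-55,-28,43,12],[-30,-29,58,16],[0,-30,68,22],[30,-32,76,27],[60,-34,84,29],[92,-35,92,29]],float)
    px=-67
    for i in range(len(W_)-1):
        for t in (0,.5):
            w=W_[i]*(1-t)+W_[i+1]*t; e=evalw(w[:2],w[2:],px); px=e["px"]; print(w.round(),{k:round(float(v),2) for k,v in e.items()})
    w=W_[-1]; print(w,{k:round(float(v),2) for k,v in evalw(w[:2],w[2:],px).items()})
E
python3 plan.py; python3 -c "
from h import *
o=r.get_obs();print(o['tool_pos'],o['orientation'],o['time_s'],o['joint_pos'])"
```

```text
[-99. -26.   5.  11.] {'L': 110.39, 'open': 92.89, 'psi': 1.23, 'alpha': 0.35, 'phi': 0.0, 'px': -67.0, 'clr': 77.91, 'flapA': 111.68, 'Bpress': 61.0, 'Aymin': -36.0}
[-90. -26.  14.  11.] {'L': 109.61, 'open': 92.11, 'psi': 1.22, 'alpha': 0.51, 'phi': 0.16, 'px': -64.75, 'clr': 86.07, 'flapA': 108.4, 'Bpress': 66.35, 'Aymin': -36.54}
[-80. -27.  22.  11.] {'L': 108.85, 'open': 91.35, 'psi': 1.21, 'alpha': 0.66, 'phi': 0.31, 'px': -54.75, 'clr': 85.88, 'flapA': 103.98, 'Bpress': 65.11, 'Aymin': -37.08}
[-68. -28.  32.  12.] {'L': 107.34, 'open': 89.84, 'psi': 1.2, 'alpha': 0.82, 'phi': 0.47, 'px': -42.0, 'clr': 83.15, 'flapA': 96.88, 'Bpress': 63.54, 'Aymin': -37.67}
[-55. -28.  43.  12.] {'L': 105.85, 'open': 88.35, 'psi': 1.18, 'alpha': 0.94, 'phi': 0.59, 'px': -29.25, 'clr': 79.7, 'flapA': 90.13, 'Bpress': 62.0, 'Aymin': -38.25}
[-42. -28.  50.  14.] {'L': 102.25, 'open': 84.75, 'psi': 1.14, 'alpha': 1.03, 'phi': 0.68, 'px': -16.5, 'clr': 76.09, 'flapA': 84.32, 'Bpress': 59.06, 'Aymin': -38.96}
[-30. -29.  58.  16.] {'L': 98.84, 'open': 81.34, 'psi': 1.1, 'alpha': 1.11, 'phi': 0.7
[... 909 characters left out ...]
.32}
[ 60. -34.  84.  29.] {'L': 67.42, 'open': 49.92, 'psi': 0.36, 'alpha': 1.35, 'phi': 1.0, 'px': 84.25, 'clr': 61.07, 'flapA': 66.85, 'Bpress': 42.26, 'Aymin': -44.85}
[ 76. -34.  88.  29.] {'L': 64.62, 'open': 47.12, 'psi': 0.19, 'alpha': 1.35, 'phi': 1.0, 'px': 100.75, 'clr': 57.94, 'flapA': 64.97, 'Bpress': 43.41, 'Aymin': -44.49}
[ 92. -35.  92.  29.] {'L': 64.0, 'open': 46.5, 'psi': 0.0, 'alpha': 1.37, 'phi': 1.02, 'px': 117.5, 'clr': 58.54, 'flapA': 63.13, 'Bpress': 46.8, 'Aymin': -43.75}
[ 305.81671075 -450.69984647  189.70294415] [3.10207114e+00 4.92987822e-01 1.54046422e-03] 1.6167 [-1.02187127e+00 -1.70632023e-01  1.72140551e+00  6.81031415e-04
  1.58989774e+00  2.33730092e-01]
```

>>> {"api": "arm_command", "payload": {"series": [{"slide": [0.15, -0.15, 0], "roll": 0, "grip": 1}, {"slide": [0.3, -0.3, 0], "roll": 0, "grip": 1}, {"slide": [0.45, -0.45, 0], "roll": 0, "grip": 1}, {"slide": [0.6, -0.6, 0], "roll": 0, "grip": 1}, {"slide": [0.75, -0.75, 0], "roll": 0, "grip": 1}, {"slide": [0.9, -0.9, 0], "roll": 0, "grip": 1}, {"slide": [1, -1, 0], "roll": 0, "grip": 1}, {"slide": [1, -1, 0], "roll": 0, "grip": 1}]}}

```text
time_s: 2.28
tool_pos: [402.1, -262.1, 189.4]
orientation: [-3.103, -0.493, -0.001]
contact_force: [-0.4, -0.5, -0.2]
grip_width: 93.3
gripper_force: 0.0
```

>>> {"api": "arm_command", "payload": {"series": [{"slide": [0.15, -0.15, 0], "roll": 0.07, "grip": 1}, {"slide": [0.3, -0.3, 0], "roll": 0.14, "grip": 1}, {"slide": [0.45, -0.45, 0], "roll": 0.21, "grip": 1}, {"slide": [0.6, -0.6, 0], "roll": 0.28, "grip": 1}, {"slide": [0.75, -0.75, 0], "roll": 0.35, "grip": 1}, {"slide": [0.9, -0.9, 0], "roll": 0.42, "grip": 1}, {"slide": [1, -1, 0], "roll": 0.49, "grip": 1}, {"slide": [1, -1, 0], "roll": 0.5, "grip": 1}]}}

```text
time_s: 2.95
tool_pos: [498.6, -73.6, 188.9]
orientation: [-3.052, 0.743, 0.0]
contact_force: [0.4, -0.8, 0.6]
grip_width: 92.9
gripper_force: 0.0
```

>>> {"api": "arm_command", "payload": {"series": [{"slide": [0, 0, 0.1], "roll": 0.07, "grip": 1}, {"slide": [0, 0, 0.2], "roll": 0.14, "grip": 1}, {"slide": [0, 0, 0.3], "roll": 0.21, "grip": 1}, {"slide": [0, 0, 0.4], "roll": 0.28, "grip": 1}, {"slide": [0, 0, 0.5], "roll": 0.35, "grip": 1}, {"slide": [0, 0, 0.6], "roll": 0.4, "grip": 1}, {"slide": [0, 0, 0.6], "roll": 0.4, "grip": 1}, {"slide": [0, 0, 0.6], "roll": 0.4, "grip": 1}]}}

```text
time_s: 3.62
tool_pos: [497.0, -76.5, 98.9]
orientation: [2.679, -1.639, -0.001]
contact_force: [-0.0, -0.6, 0.4]
grip_width: 93.0
gripper_force: 0.0
```

```bash
cat >> h.py <<'E'
BP=np.array([554.7,-50.6,.13])
from scipy.spatial.transform import Rotation as Ro
def tobay(P,b=BP):
    c,s=np.cos(b[2]),np.sin(b[2]); return (np.asarray(P)[...,:2]-b[:2])@np.array([[c,-s],[s,c]])
def state():
    o=r.get_obs(); R=Ro.from_rotvec(o["orientation"]).as_matrix(); h=(o["grip_width"]+17.5)/2
    tb=tobay(o["tool_pos"]); A=tobay(o["tool_pos"]+R[:,1]*h); B=tobay(o["tool_pos"]-R[:,1]*h)
    print("t",round(o["time_s"],2),"tcp",o["tool_pos"].round(1),"bay",tb.round(1),"A",A.round(1),"B",B.round(1),"F",o["contact_force"].round(1),"w",round(o["grip_width"],1),"q6",o["joint_pos"][5].round(2))
    return o,R
def togo(A,B,z):
    "commands (scaled slide, roll, grip) to take fingers to A,B in bay frame"
    o,R=state(); A=np.array(A,float);B=np.array(B,float); c,s=np.cos(BP[2]),np.sin(BP[2]); Q=np.array([[c,-s],[s,c]])
    m=Q@((A+B)/2)+BP[:2]; d=np.r_[m-o["tool_pos"][:2],z-o["tool_pos"][2]]; v=Q@(A-B); L=np.hypot(*v)
    w=R.T@np.r_[v/L,0]; roll=np.arctan2(-w[0],w[1])
    print("slide",(R.T@d/150).round(3),"roll",round(roll/(np.pi/2),3),"grip",round((L-17.5)/93,3))
E
python3 - <<'E'
from h import *
togo((-103,-25),(0,12),14)
p=r.get_image("side")
cv2.imwrite("pics/s1.png",cv2.resize(p["image"][120:270,150:350],None,fx=4,fy=4,interpolation=cv2.INTER_CUBIC))
E
```

```text
t 3.62 tcp [497.  -76.5  98.9] bay [-60.5 -18.2] A [-112.6  -36.8] B [-8.5  0.4] F [-0.  -0.6  0.4] w 93.0 q6 2.47
slide [-0.053 -0.083  0.566] roll -0.001 grip 0.989
```

View pics/s1.png

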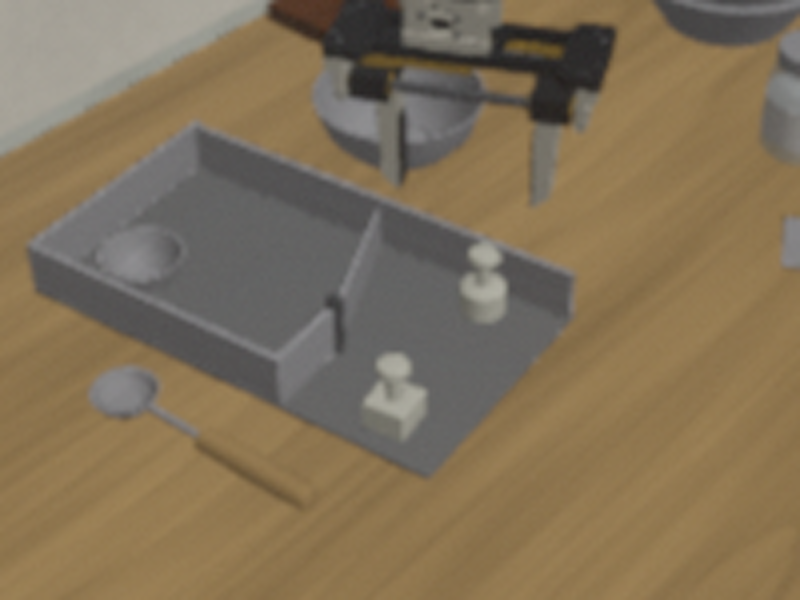

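>>> {"api": "arm_command", "payload": {"series": [{"slide": [-0.05, -0.08, 0], "roll": 0, "grip": 1}, {"slide": [-0.05, -0.08, 0.1], "roll": 0, "grip": 1}, {"slide": [-0.05, -0.08, 0.2], "roll": 0, "grip": 1}, {"slide": [-0.05, -0.08, 0.3], "roll": 0, "grip": 1}, {"slide": [-0.05, -0.08, 0.4], "roll": 0, "grip": 1}, {"slide": [-0.05, -0.08, 0.5], "roll": 0, "grip": 1}, {"slide": [-0.05, -0.08, 0.56], "roll": 0, "grip": 1}, {"slide": [-0.05, -0.08, 0.56], "roll": 0, "grip": 1}]}}

```text
time_s: 4.33
tool_pos: [504.3, -63.7, 14.2]
orientation: [2.679, -1.641, -0.002]
contact_force: [0.3, 0.0, -0.3]
grip_width: 93.1
gripper_force: 0.0
```

```bash
python3 - <<'E'
from h import *
togo((-80,-27),(22,11),14)
a=r.get_image("side");b=r.get_image("top")
f=lambda i:cv2.resize(i,(400,300),interpolation=cv2.INTER_CUBIC)
cv2.imwrite("pics/s2.png",np.hstack([f(a["image"][160:235,205:305]),f(b["image"][130:220,215:335])]))
E
```

```text
t 4.33 tcp [504.3 -63.7  14.2] bay [-51.7  -6.4] A [-103.8  -25. ] B [ 0.4 12.1] F [ 0.3  0.  -0.3] w 93.1 q6 2.49
slide [ 0.06  -0.139  0.001] roll -0.01 grip 0.982
```

View pics/s2.png

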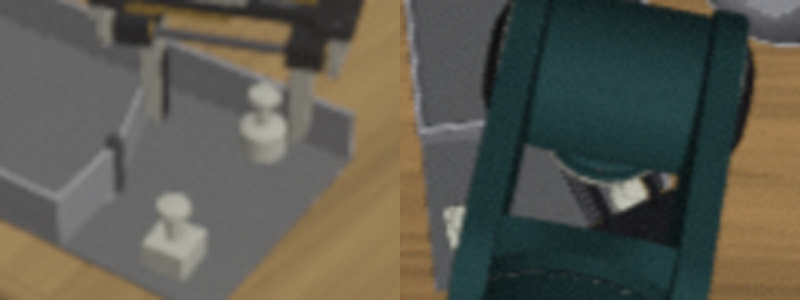

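>>> {"api": "arm_command", "payload": {"series": [{"slide": [0.01, -0.02, 0], "roll": 0, "grip": 1}, {"slide": [0.02, -0.04, 0], "roll": 0, "grip": 1}, {"slide": [0.03, -0.06, 0], "roll": 0, "grip": 1}, {"slide": [0.04, -0.08, 0], "roll": 0, "grip": 0.99}, {"slide": [0.05, -0.1, 0], "roll": 0, "grip": 0.99}, {"slide": [0.05, -0.12, 0], "roll": -0.01, "grip": 0.98}, {"slide": [0.06, -0.14, 0], "roll": -0.01, "grip": 0.98}, {"slide": [0.06, -0.14, 0], "roll": -0.01, "grip": 0.98}]}}

```text
time_s: 5.1
tool_pos: [528.0, -61.9, 15.0]
orientation: [2.691, -1.622, -0.0]
contact_force: [-1.3, -0.3, 1.2]
grip_width: 90.9
gripper_force: 0.5
```

```bash
python3 - <<'E'
from h import *
togo((-55,-28),(43,12),14)
a=r.get_image("side")
for l in("flap","press"):
    for q in r.masks_of(a,l)[:1]:
        P=pts(a,q["mask"]); Q=tobay(P); print(l,q["p"],np.percentile(Q,[3,50,97],axis=0).round().tolist())
cv2.imwrite("pics/s3.png",cv2.resize(a["image"][160:235,205:305],(600,450),interpolation=cv2.INTER_CUBIC))
E
```

```text
t 5.1 tcp [528.  -61.9  15. ] bay [-28.   -7.7] A [-78.8 -26.6] B [22.8 11.2] F [-1.3 -0.3  1.2] w 90.9 q6 2.49
slide [ 0.053 -0.137  0.007] roll -0.02 grip 0.95
flap 0.27 [[-162.0, 448.0], [-128.0, 478.0], [-100.0, 510.0]]
press 0.51 [[-80.0, -46.0], [-63.0, -28.0], [-46.0, -17.0]]
```

View pics/s3.png

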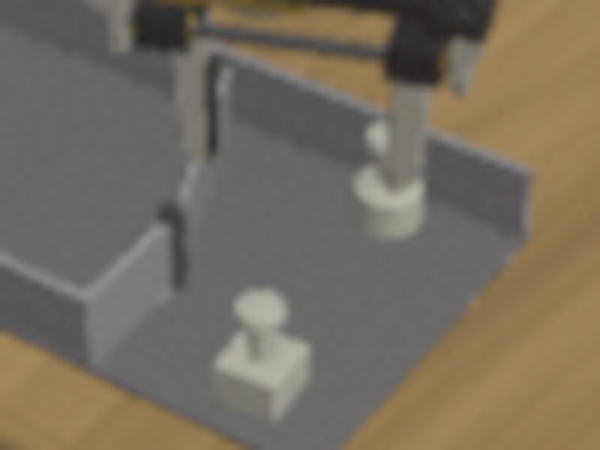

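```bash
python3 - <<'E'
from h import *
o,R=state(); a=r.get_image("side"); Ti=np.linalg.inv(a["T"]); h=(o["grip_width"])/2
def px(P): c=Ti@np.r_[P,1]; return np.array([a["cx"]+a["fx"]*c[0]/-c[2]-205, a["cy"]-a["fy"]*c[1]/-c[2]-160])*6
for n,s in(("A",1),("B",-1)):
    for k in(h,h+17.5):
        for j in (-7.5,7.5): P=o["tool_pos"]+R[:,1]*s*k+R[:,0]*j; print(n,tobay(P).round(),px(P).round(), px(P+[0,0,60]).round())
c,s=np.cos(BP[2]),np.sin(BP[2])
def w(x,y,z): return np.array([BP[0]+c*x-s*y,BP[1]+s*x+c*y,z])
for z in(4,26,60): print("press",z,px(w(-60,-40,z)).round())
# local cloud around press / finger A
P=pts(a); Q=tobay(P); k=(Q[:,0]>-130)&(Q[:,0]<-20)&(Q[:,1]>-58)&(Q[:,1]<10)&(P[:,2]>9)
for lo,hi in((9,18),(18,24),(24,32),(36,50),(50,62),(64,75)):
    m=k&(P[:,2]>lo)&(P[:,2]<hi); print(lo,hi,m.sum(),np.percentile(Q[m],[5,50,95],axis=0).round().tolist() if m.any() else "")
E
```

```text
t 5.25 tcp [527.5 -62.   15. ] bay [-28.5  -7.8] A [-79.3 -26.7] B [22.3 11. ] F [-1.4 -0.6  0.4] w 90.9 q6 2.49
A [-74. -17.] [380. 231.] [382. 138.]
A [-68. -31.] [386. 212.] [388. 119.]
A [-90. -23.] [414. 236.] [418. 142.]
A [-85. -37.] [420. 217.] [423. 124.]
B [12. 15.] [206. 205.] [202. 112.]
B [17.  1.] [213. 187.] [210.  94.]
B [28. 21.] [173. 200.] [168. 107.]
B [33.  7.] [180. 182.] [176.  89.]
press 4 [381. 213.]
press 26 [382. 180.]
press 60 [383. 127.]
9 18 28 [[-80.0, -57.0], [-71.0, -28.0], [-46.0, -20.0]]
18 24 25 [[-78.0, -44.0], [-69.0, -28.0], [-45.0, -20.0]]
24 32 39 [[-76.0, -51.0], [-64.0, -31.0], [-49.0, -22.0]]
36 50 16 [[-113.0, -58.0], [-76.0, -30.0], [-50.0, -15.0]]
50 62 39 [[-88.0, -40.0], [-63.0, -29.0], [-53.0, -15.0]]
64 75 18 [[-90.0, -29.0], [-85.0, -18.0], [-79.0, -13.0]]
```

>>> {"api": "arm_command", "payload": {"series": [{"slide": [-0.01, 0.02, 0], "roll": 0, "grip": 1}, {"slide": [-0.02, 0.04, 0], "roll": 0, "grip": 1}, {"slide": [-0.03, 0.06, 0], "roll": 0, "grip": 1}, {"slide": [-0.04, 0.08, 0], "roll": 0, "grip": 1}, {"slide": [-0.05, 0.1, 0], "roll": 0, "grip": 1}, {"slide": [-0.06, 0.13, 0], "roll": 0, "grip": 1}, {"slide": [-0.06, 0.16, 0], "roll": 0, "grip": 1}, {"slide": [-0.06, 0.16, 0], "roll": 0, "grip": 1}]}}

```text
time_s: 5.97
tool_pos: [501.4, -65.5, 15.1]
orientation: [2.69, -1.622, 0.0]
contact_force: [0.2, 0.5, -1.2]
grip_width: 92.8
gripper_force: 0.0
```

```bash
python3 - <<'E'
from h import *
o,R=state(); a=r.get_image("side"); t=o["tool_pos"]; P=pts(a); L=(P-t)@R  # tool frame: x,y,z(down)
for n,s in(("A",1),("B",-1)):
    for lo in range(-70,25,6):
        m=(L[:,1]*s>35)&(L[:,1]*s<75)&(abs(L[:,0])<16)&(L[:,2]>lo)&(L[:,2]<=lo+6)
        if m.any(): print(n,"z tip frame",lo,lo+6,m.sum(),"y",np.percentile(L[m,1]*s,[5,50,95]).round(),"x",np.percentile(L[m,0],[5,50,95]).round())
Q=tobay(P); k=(Q[:,0]>-90)&(Q[:,0]<-20)&(Q[:,1]>-56)&(Q[:,1]<0)
for lo,hi in((8,18),(18,27),(30,40),(40,62)):
    m=k&(P[:,2]>lo)&(P[:,2]<hi); print(lo,hi,m.sum(),np.percentile(Q[m],[5,50,95],axis=0).round().tolist() if m.any() else "")
cv2.imwrite("pics/s4.png",cv2.resize(a["image"][150:240,205:305],(660,594),interpolation=cv2.INTER_CUBIC))
E
```

```text
t 5.97 tcp [501.4 -65.5  15.1] bay [-54.8  -7.9] A [-106.5  -27.1] B [-3.1 11.3] F [ 0.2  0.5 -1.2] w 92.8 q6 2.48
A z tip frame -70 -64 7 y [51. 56. 61.] x [-15. -11.  -9.]
A z tip frame -64 -58 9 y [51. 56. 63.] x [-12. -10.  -4.]
A z tip frame -58 -52 10 y [51. 57. 63.] x [-13. -11.  -3.]
A z tip frame -52 -46 9 y [51. 57. 63.] x [-13. -12.  -9.]
A z tip frame -46 -40 5 y [55. 58. 61.] x [-13. -11. -10.]
A z tip frame -40 -34 11 y [48. 54. 62.] x [-14. -11.  -7.]
A z tip frame -34 -28 3 y [49. 51. 54.] x [-12. -10.  -9.]
A z tip frame -28 -22 1 y [48. 48. 48.] x [-9. -9. -9.]
A z tip frame 8 14 67 y [36. 53. 71.] x [-14.  -0.  14.]
A z tip frame 14 20 25 y [39. 55. 74.] x [-14.  -1.  15.]
B z tip frame -70 -64 9 y [46. 50. 59.] x [-14. -11.   1.]
B z tip frame -64 -58 9 y [45. 51. 61.] x [-11.  -8.   4.]
B z tip frame -58 -52 13 y [45. 51. 59.] x [-13. -10.  -2.]
B z tip frame -52 -46 9 y [44. 48. 56.] x [-12.  -9.   2.]
B z tip frame -46 -40 10 y [45. 50. 56.] x [-13. -10.  -4.]
B z tip frame -40 -34 9 y [45. 51. 58.] x [-13. -10.  -4.]
B z tip frame -34 -28 10 y [45. 52. 74.] x [-12.  -7.   7.]
B z tip frame -28 -22 5 y [54. 73. 73.] x [-11.   1.   8.]
B z tip frame -22 -16 5 y [73. 73. 74.] x [-11.  -2.   9.]
B z tip frame -16 -10 5 y [72. 73. 74.] x [-15.  -2.  13.]
B z tip frame -10 -4 7 y [73. 73. 74.] x [-15.  -2.  10.]
B z tip frame -4 2 3 y [72. 73. 73.] x [-1.  7.  8.]
B z tip frame 2 8 2 y [73. 73. 74.] x [-0.  4.  8.]
B z tip frame 8 14 69 y [36. 51. 72.] x [-15.  -1.  14.]
B z tip frame 14 20 23 y [50. 64. 73.] x [-14.   1.  13.]
8 18 32 [[-79.0, -41.0], [-69.0, -25.0], [-51.0, -20.0]]
18 27 52 [[-77.0, -51.0], [-66.0, -30.0], [-46.0, -23.0]]
30 40 11 [[-67.0, -37.0], [-63.0, -34.0], [-57.0, -29.0]]
40 62 49 [[-72.0, -44.0], [-63.0, -35.0], [-53.0, -28.0]]
```

View pics/s4.png

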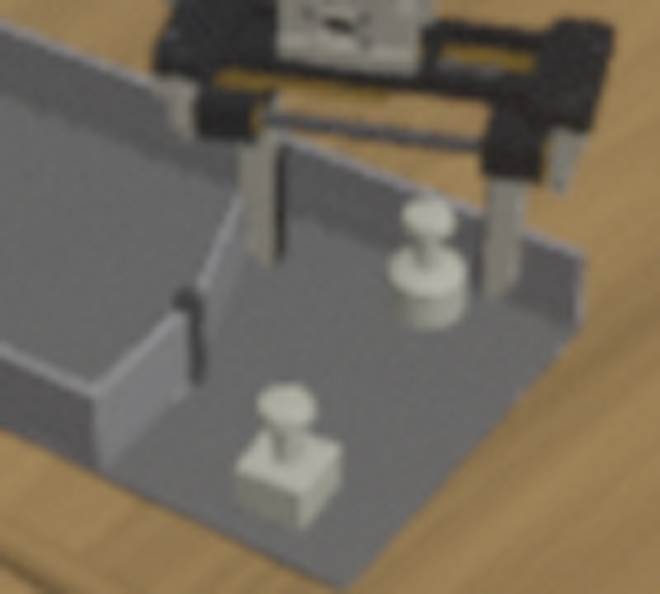

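>>> {"api": "arm_command", "payload": {"series": [{"slide": [0, 0, -0.2], "roll": 0, "grip": 1}, {"slide": [0, 0, -0.4], "roll": 0, "grip": 1}, {"slide": [0, 0, -0.6], "roll": 0, "grip": 1}, {"slide": [0, 0, -0.6], "roll": 0, "grip": 1}, {"slide": [0, 0, -0.6], "roll": 0, "grip": 1}, {"slide": [0, 0, -0.6], "roll": 0, "grip": 1}, {"slide": [0, 0, -0.6], "roll": 0, "grip": 1}, {"slide": [0, 0, -0.6], "roll": 0, "grip": 1}]}}

```text
time_s: 6.68
tool_pos: [501.6, -65.2, 103.8]
orientation: [2.69, -1.622, -0.003]
contact_force: [-0.2, 0.4, 0.8]
grip_width: 93.3
gripper_force: 0.0
```

```bash
cat > tip.py <<'E'
from h import *
o,R=state()
a=r.get_image("side"); P=pts(a); L=(P-o["tool_pos"])@R; w=o["grip_width"]/2
for n,s in(("A",1),("B",-1)):
    m=(L[:,1]*s>w-5)&(L[:,1]*s<w+20)&(abs(L[:,0])<16)&(L[:,2]>-75)&(L[:,2]<30); z=np.sort(L[m,2]); k=m&(L[:,2]<-35)
    print(n,"tip z (tool)",z[-6:].round(1),"face x",np.median(L[k,0]).round(1),"y",np.percentile(L[k,1]*s,[5,95]).round())
E
python3 tip.py
```

```text
t 6.68 tcp [501.6 -65.2 103.8] bay [-54.6  -7.6] A [-106.5  -26.9] B [-2.6 11.7] F [-0.2  0.4  0.8] w 93.3 q6 2.48
A tip z (tool) [-34.3 -32.9 -32.9 -32.  -31.7 -30.8] face x -10.5 y [49. 64.]
B tip z (tool) [-32.9 -32.3 -32.1 -31.8 -31.6 -29.5] face x -10.0 y [45. 60.]
```

>>> {"api": "arm_command", "payload": {"series": [{"slide": [0, 0, 0], "roll": 0, "grip": 0.5}, {"slide": [0, 0, 0], "roll": 0, "grip": 0.5}, {"slide": [0, 0, 0], "roll": 0, "grip": 0.5}, {"slide": [0, 0, 0], "roll": 0, "grip": 0.5}, {"slide": [0, 0, 0], "roll": 0, "grip": 0.5}, {"slide": [0, 0, 0], "roll": 0, "grip": 0.5}, {"slide": [0, 0, 0], "roll": 0, "grip": 0.5}, {"slide": [0, 0, 0], "roll": 0, "grip": 0.5}]}}

```text
time_s: 7.4
tool_pos: [502.1, -65.3, 105.1]
orientation: [-2.69, 1.622, -0.0]
contact_force: [0.1, -0.5, -0.7]
grip_width: 47.9
gripper_force: 0.0
```

```bash
python3 tip.py
```

```text
t 7.4 tcp [502.1 -65.3 105.1] bay [-54.1  -7.7] A [-84.7 -19.1] B [-23.4   3.7] F [ 0.1 -0.5 -0.7] w 47.9 q6 2.48
A tip z (tool) [-33.8 -32.6 -31.1 -30.4 -30.4 -29.2] face x -10.7 y [25. 41.]
B tip z (tool) [-31.4 -31.2 -31.  -28.1 -28.  -27.2] face x -10.2 y [22. 37.]
```

```bash
sed -i 's/^W,T=15./W,T=20./; s/px=-67/px=-63/' plan.py; python3 plan.py | cut -c1-230; python3 -c "
from h import *
togo((-103,-25),(0,12),8)"
```

```text
[-99. -26.   5.  11.] {'L': 110.39, 'open': 92.89, 'psi': 1.23, 'alpha': 0.35, 'phi': 0.0, 'px': -63.0, 'clr': 74.16, 'flapA': 111.66, 'Bpress': 57.06, 'Aymin': -38.35}
[-90. -26.  14.  11.] {'L': 109.61, 'open': 92.11, 'psi': 1.22, 'alpha': 0.51, 'phi': 0.16, 'px': -62.25, 'clr': 84.36, 'flapA': 108.19, 'Bpress': 63.75, 'Aymin': -38.89}
[-80. -27.  22.  11.] {'L': 108.85, 'open': 91.35, 'psi': 1.21, 'alpha': 0.68, 'phi': 0.33, 'px': -52.5, 'clr': 84.87, 'flapA': 103.42, 'Bpress': 62.73, 'Aymin': -39.43}
[-68. -28.  32.  12.] {'L': 107.34, 'open': 89.84, 'psi': 1.2, 'alpha': 0.84, 'phi': 0.49, 'px': -39.75, 'clr': 82.56, 'flapA': 95.9, 'Bpress': 61.18, 'Aymin': -40.0}
[-55. -28.  43.  12.] {'L': 105.85, 'open': 88.35, 'psi': 1.18, 'alpha': 0.96, 'phi': 0.61, 'px': -27.0, 'clr': 79.12, 'flapA': 88.86, 'Bpress': 59.66, 'Aymin': -40.57}
[-42. -28.  50.  14.] {'L': 102.25, 'open': 84.75, 'psi': 1.14, 'alpha': 1.05, 'phi': 0.7, 'px': -14.25, 'clr': 75.72, 'flapA': 82.99, 'Bpress': 56.74, 'Aymin': -41.23}
[-30. -29.  58.  16.] {'L': 98.84, 'open': 81.34, 'psi': 1.1, 'alpha': 1.13, 'phi': 0
[... 873 characters left out ...]
34, 'Bpress': 40.69, 'Aymin': -45.57}
[ 60. -34.  84.  29.] {'L': 67.42, 'open': 49.92, 'psi': 0.36, 'alpha': 1.35, 'phi': 1.0, 'px': 87.0, 'clr': 60.9, 'flapA': 66.77, 'Bpress': 41.35, 'Aymin': -45.74}
[ 76. -34.  88.  29.] {'L': 64.62, 'open': 47.12, 'psi': 0.19, 'alpha': 1.35, 'phi': 1.0, 'px': 103.25, 'clr': 57.45, 'flapA': 64.89, 'Bpress': 42.95, 'Aymin': -44.95}
[ 92. -35.  92.  29.] {'L': 64.0, 'open': 46.5, 'psi': 0.0, 'alpha': 1.38, 'phi': 1.03, 'px': 120.0, 'clr': 59.04, 'flapA': 63.11, 'Bpress': 46.8, 'Aymin': -43.75}
t 7.45 tcp [502.1 -65.3 105.1] bay [-54.1  -7.7] A [-84.2 -18.9] B [-24.    3.5] F [-0.2 -0.1  0.2] w 46.8 q6 2.48
slide [-0.002 -0.019  0.647] roll 0.007 grip 0.989
```

>>> {"api": "arm_command", "payload": {"series": [{"slide": [0, -0.02, 0], "roll": 0, "grip": 1}, {"slide": [0, -0.02, 0], "roll": 0, "grip": 1}, {"slide": [0, -0.02, 0.1], "roll": 0, "grip": 1}, {"slide": [0, -0.02, 0.2], "roll": 0, "grip": 1}, {"slide": [0, -0.02, 0.35], "roll": 0, "grip": 1}, {"slide": [0, -0.02, 0.5], "roll": 0, "grip": 1}, {"slide": [0, -0.02, 0.6], "roll": 0, "grip": 1}, {"slide": [0, -0.02, 0.65], "roll": 0, "grip": 1}]}}

```text
time_s: 8.12
tool_pos: [503.8, -63.6, 5.4]
orientation: [2.69, -1.622, -0.004]
contact_force: [0.0, -0.4, -0.5]
grip_width: 91.9
gripper_force: 0.0
```

>>> {"api": "arm_command", "payload": {"series": [{"slide": [0, 0, 0.01], "roll": 0, "grip": 1}, {"slide": [0, 0, 0.01], "roll": 0, "grip": 1}, {"slide": [0, 0, 0.02], "roll": 0, "grip": 1}, {"slide": [0, 0, 0.02], "roll": 0, "grip": 1}, {"slide": [0, 0, 0.03], "roll": 0, "grip": 1}, {"slide": [0, 0, 0.03], "roll": 0, "grip": 1}, {"slide": [0, 0, 0.04], "roll": 0, "grip": 1}, {"slide": [0, 0, 0.04], "roll": 0, "grip": 1}]}}

```text
time_s: 8.78
tool_pos: [504.7, -63.8, 1.5]
orientation: [-2.69, 1.622, 0.0]
contact_force: [-0.2, 0.1, 0.1]
grip_width: 93.1
gripper_force: 0.0
```

```bash
python3 tip.py; python3 -c "
from h import *
togo((-103,-25),(0,12),-13)"
```

```text
t 8.78 tcp [504.7 -63.8   1.5] bay [-51.3  -6.6] A [-103.2  -25.9] B [ 0.5 12.6] F [-0.2  0.1  0.1] w 93.1 q6 2.48
A tip z (tool) [1.4 1.7 1.9 2.  2.3 2.4] face x -10.6 y [48. 64.]
B tip z (tool) [1.6 1.6 2.  2.1 2.4 3.6] face x -10.0 y [45. 59.]
t 8.83 tcp [504.7 -63.9   1.5] bay [-51.3  -6.7] A [-103.2  -25.9] B [ 0.5 12.6] F [ 0.5  0.4 -0.4] w 93.1 q6 2.48
slide [-0.001  0.001  0.097] roll 0.007 grip 0.989
```

>>> {"api": "arm_command", "payload": {"series": [{"slide": [0, 0, 0.02], "roll": 0, "grip": 1}, {"slide": [0, 0, 0.03], "roll": 0, "grip": 1}, {"slide": [0, 0, 0.05], "roll": 0, "grip": 1}, {"slide": [0, 0, 0.06], "roll": 0, "grip": 1}, {"slide": [0, 0, 0.08], "roll": 0, "grip": 1}, {"slide": [0, 0, 0.09], "roll": 0, "grip": 1}, {"slide": [0, 0, 0.1], "roll": 0, "grip": 1}, {"slide": [0, 0, 0.1], "roll": 0, "grip": 1}]}}

```text
time_s: 9.5
tool_pos: [504.6, -63.8, -13.8]
orientation: [2.69, -1.622, -0.001]
contact_force: [-1.1, -0.7, -0.0]
grip_width: 93.2
gripper_force: 0.0
```

```bash
python3 - <<'E'
from h import *
togo((-80,-27),(22,11),-14)
a=r.get_image("side")
cv2.imwrite("pics/s5.png",cv2.resize(a["image"][150:240,205:305],(660,594),interpolation=cv2.INTER_CUBIC))
E
```

```text
t 9.5 tcp [504.6 -63.8 -13.8] bay [-51.4  -6.6] A [-103.3  -25.9] B [ 0.5 12.7] F [-1.1 -0.7 -0. ] w 93.2 q6 2.48
slide [ 0.061 -0.137  0.001] roll -0.001 grip 0.982
```

View pics/s5.png

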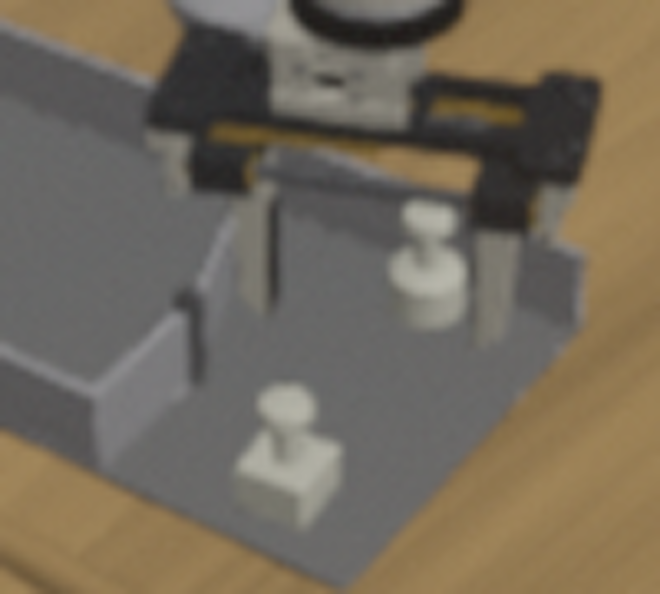

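>>> {"api": "arm_command", "payload": {"series": [{"slide": [0.01, -0.02, 0], "roll": 0, "grip": 1}, {"slide": [0.02, -0.04, 0], "roll": 0, "grip": 1}, {"slide": [0.03, -0.06, 0], "roll": 0, "grip": 1}, {"slide": [0.03, -0.08, 0], "roll": 0, "grip": 0.99}, {"slide": [0.04, -0.1, 0], "roll": 0, "grip": 0.99}, {"slide": [0.05, -0.12, 0], "roll": 0, "grip": 0.98}, {"slide": [0.06, -0.14, 0], "roll": 0, "grip": 0.98}, {"slide": [0.06, -0.14, 0], "roll": 0, "grip": 0.98}]}}

```text
time_s: 10.22
tool_pos: [528.0, -62.0, -13.5]
orientation: [-2.69, 1.622, -0.0]
contact_force: [0.2, -1.1, -0.0]
grip_width: 91.2
gripper_force: 0.4
```

```bash
python3 - <<'E'
from h import *
togo((-55,-28),(43,12),-14)
a=r.get_image("side")
cv2.imwrite("pics/s6.png",cv2.resize(a["image"][150:240,205:305],(660,594),interpolation=cv2.INTER_CUBIC))
E
```

```text
t 10.22 tcp [528.  -62.  -13.5] bay [-27.9  -7.9] A [-78.8 -26.8] B [23.  11.1] F [ 0.2 -1.1 -0. ] w 91.2 q6 2.49
slide [ 0.052 -0.137  0.003] roll -0.02 grip 0.95
```

View pics/s6.png

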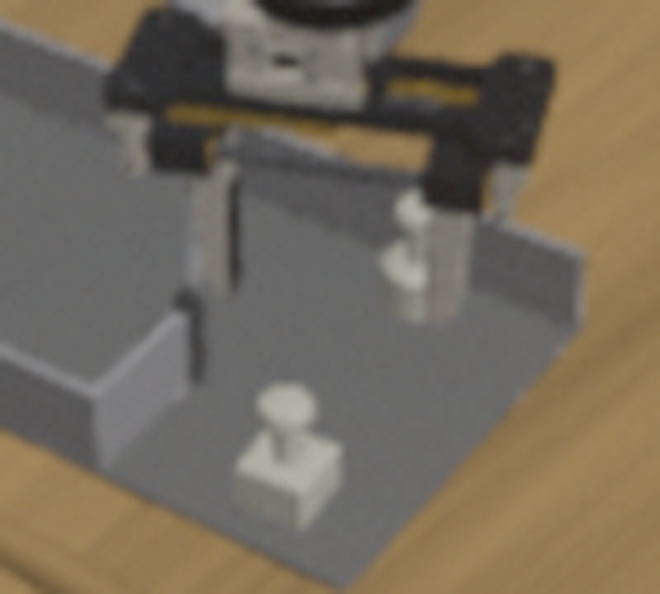

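>>> {"api": "arm_command", "payload": {"series": [{"slide": [0.01, -0.02, 0], "roll": 0, "grip": 0.98}, {"slide": [0.01, -0.04, 0], "roll": 0, "grip": 0.97}, {"slide": [0.02, -0.06, 0], "roll": -0.01, "grip": 0.97}, {"slide": [0.03, -0.08, 0], "roll": -0.01, "grip": 0.96}, {"slide": [0.04, -0.1, 0], "roll": -0.01, "grip": 0.96}, {"slide": [0.05, -0.12, 0], "roll": -0.02, "grip": 0.95}, {"slide": [0.05, -0.14, 0], "roll": -0.02, "grip": 0.95}, {"slide": [0.05, -0.14, 0], "roll": -0.02, "grip": 0.95}]}}

```text
time_s: 10.93
tool_pos: [550.2, -58.8, -13.4]
orientation: [2.716, -1.579, 0.001]
contact_force: [0.4, 0.0, -0.7]
grip_width: 88.3
gripper_force: 0.4
```

```bash
cat > chk.py <<'E'
from h import *
import sys
v=list(map(float,sys.argv[1:])); togo(v[:2],v[2:4],-14)
a=r.get_image("side"); P=pts(a); Q=tobay(P)
q=r.masks_of(a,"press")
for m in q[:1]: X=pts(a,m["mask"]); Y=tobay(X); print("press p",round(m["p"],2),np.percentile(Y,[3,50,97],axis=0).round().tolist(),"z",np.percentile(X[:,2],[3,97]).round(),"knob",np.median(Y[X[:,2]>42],0).round())
E
python3 chk.py -30 -29 58 16
```

```text
t 10.93 tcp [550.2 -58.8 -13.4] bay [-5.5 -7.6] A [-54.5 -27.6] B [43.4 12.4] F [ 0.4  0.  -0.7] w 88.3 q6 2.47
slide [ 0.042 -0.123  0.004] roll -0.054 grip 0.875
```

>>> {"api": "arm_command", "payload": {"series": [{"slide": [0.01, -0.02, 0], "roll": -0.01, "grip": 0.94}, {"slide": [0.01, -0.04, 0], "roll": -0.02, "grip": 0.93}, {"slide": [0.02, -0.05, 0], "roll": -0.02, "grip": 0.92}, {"slide": [0.02, -0.07, 0], "roll": -0.03, "grip": 0.91}, {"slide": [0.03, -0.09, 0], "roll": -0.04, "grip": 0.9}, {"slide": [0.04, -0.11, 0], "roll": -0.05, "grip": 0.88}, {"slide": [0.04, -0.12, 0], "roll": -0.05, "grip": 0.88}, {"slide": [0.04, -0.12, 0], "roll": -0.05, "grip": 0.88}]}}

```text
time_s: 11.7
tool_pos: [568.6, -55.1, -13.4]
orientation: [2.776, -1.472, 0.0]
contact_force: [-0.3, -0.9, -0.3]
grip_width: 82.0
gripper_force: 0.4
```

```bash
python3 chk.py 0 -30 68 22; python3 - <<'E'
from h import *
a=r.get_image("side")
cv2.imwrite("pics/s7.png",cv2.resize(a["image"][150:240,185:285],(660,594),interpolation=cv2.INTER_CUBIC))
E
```

```text
t 11.7 tcp [568.6 -55.1 -13.4] bay [13.2 -6.3] A [-31.2 -28.6] B [57.7 16. ] F [-0.3 -0.9 -0.3] w 82.0 q6 2.4
slide [ 0.049 -0.131  0.004] roll -0.119 grip 0.732
press p 0.5 [[-16.0, -53.0], [-8.0, -32.0], [9.0, -23.0]] z [ 7. 58.] knob [ -8. -36.]
```

View pics/s7.png

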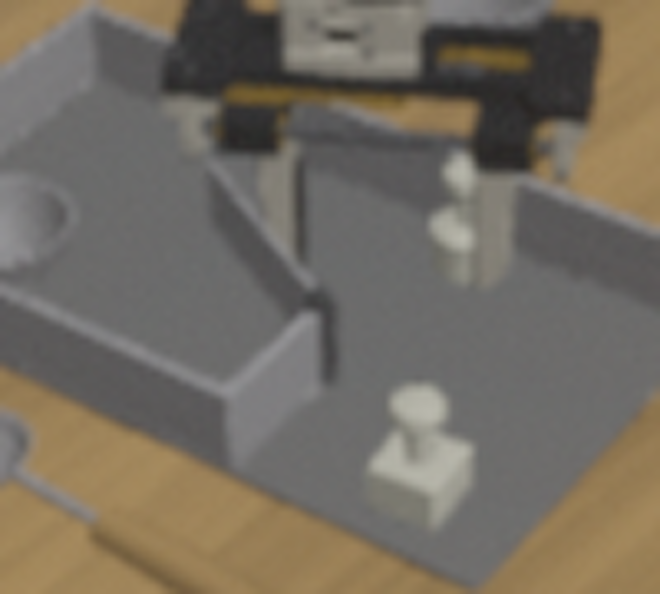

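>>> {"api": "arm_command", "payload": {"series": [{"slide": [0.01, -0.02, 0], "roll": -0.02, "grip": 0.86}, {"slide": [0.02, -0.04, 0], "roll": -0.04, "grip": 0.84}, {"slide": [0.02, -0.06, 0], "roll": -0.05, "grip": 0.82}, {"slide": [0.03, -0.08, 0], "roll": -0.07, "grip": 0.8}, {"slide": [0.04, -0.1, 0], "roll": -0.09, "grip": 0.78}, {"slide": [0.04, -0.12, 0], "roll": -0.11, "grip": 0.75}, {"slide": [0.05, -0.13, 0], "roll": -0.12, "grip": 0.73}, {"slide": [0.05, -0.13, 0], "roll": -0.12, "grip": 0.73}]}}

```text
time_s: 12.52
tool_pos: [588.8, -50.4, -13.5]
orientation: [2.902, -1.204, 0.0]
contact_force: [-0.8, -0.4, 0.2]
grip_width: 67.8
gripper_force: 0.4
```

```bash
python3 chk.py 30 -32 76 27
```

```text
t 12.52 tcp [588.8 -50.4 -13.5] bay [33.8 -4.2] A [ -0.1 -30.2] B [67.6 21.7] F [-0.8 -0.4  0.2] w 67.8 q6 2.23
slide [ 0.069 -0.109  0.004] roll -0.162 grip 0.616
press p 0.54 [[10.0, -47.0], [22.0, -32.0], [37.0, -24.0]] z [ 5. 58.] knob [ 21. -36.]
```

>>> {"api": "arm_command", "payload": {"series": [{"slide": [0.01, -0.02, 0], "roll": -0.02, "grip": 0.71}, {"slide": [0.02, -0.03, 0], "roll": -0.05, "grip": 0.7}, {"slide": [0.03, -0.05, 0], "roll": -0.07, "grip": 0.68}, {"slide": [0.04, -0.06, 0], "roll": -0.09, "grip": 0.66}, {"slide": [0.05, -0.08, 0], "roll": -0.12, "grip": 0.65}, {"slide": [0.06, -0.09, 0], "roll": -0.14, "grip": 0.63}, {"slide": [0.07, -0.11, 0], "roll": -0.16, "grip": 0.62}, {"slide": [0.07, -0.11, 0], "roll": -0.16, "grip": 0.62}]}}

```text
time_s: 13.28
tool_pos: [607.8, -46.2, -13.4]
orientation: [-3.03, 0.83, -0.0]
contact_force: [-0.6, -0.8, 1.1]
grip_width: 57.9
gripper_force: 0.4
```

```bash
python3 chk.py 60 -34 84 29
```

```text
t 13.28 tcp [607.8 -46.2 -13.4] bay [53.2 -2.6] A [ 30.  -32.2] B [76.5 27.1] F [-0.6 -0.8  1.1] w 57.9 q6 1.99
slide [ 0.098 -0.077  0.004] roll -0.191 grip 0.537
press p 0.48 [[41.0, -45.0], [52.0, -32.0], [68.0, -24.0]] z [ 4. 58.] knob [ 52. -35.]
```

>>> {"api": "arm_command", "payload": {"series": [{"slide": [0.01, -0.01, 0], "roll": -0.03, "grip": 0.61}, {"slide": [0.03, -0.02, 0], "roll": -0.05, "grip": 0.6}, {"slide": [0.04, -0.03, 0], "roll": -0.08, "grip": 0.58}, {"slide": [0.06, -0.04, 0], "roll": -0.11, "grip": 0.57}, {"slide": [0.07, -0.06, 0], "roll": -0.14, "grip": 0.56}, {"slide": [0.09, -0.07, 0], "roll": -0.17, "grip": 0.54}, {"slide": [0.1, -0.08, 0], "roll": -0.19, "grip": 0.54}, {"slide": [0.1, -0.08, 0], "roll": -0.19, "grip": 0.54}]}}

```text
time_s: 14.05
tool_pos: [626.7, -43.6, -13.5]
orientation: [3.12, -0.371, -0.0]
contact_force: [-0.3, -0.1, 0.3]
grip_width: 50.2
gripper_force: 0.4
```

```bash
python3 chk.py 94 -35 94 29
```

```text
t 14.05 tcp [626.7 -43.6 -13.5] bay [72.3 -2.3] A [ 60.1 -33.9] B [84.4 29.3] F [-0.3 -0.1  0.3] w 50.2 q6 1.7
slide [ 0.137 -0.048  0.003] roll -0.233 grip 0.5
press p 0.56 [[72.0, -46.0], [82.0, -30.0], [98.0, -24.0]] z [ 6. 58.] knob [ 81. -35.]
```

>>> {"api": "arm_command", "payload": {"series": [{"slide": [0.02, -0.01, 0], "roll": -0.03, "grip": 0.53}, {"slide": [0.04, -0.01, 0], "roll": -0.07, "grip": 0.53}, {"slide": [0.06, -0.02, 0], "roll": -0.1, "grip": 0.52}, {"slide": [0.08, -0.03, 0], "roll": -0.14, "grip": 0.52}, {"slide": [0.1, -0.04, 0], "roll": -0.17, "grip": 0.51}, {"slide": [0.12, -0.04, 0], "roll": -0.2, "grip": 0.5}, {"slide": [0.13, -0.05, 0], "roll": -0.22, "grip": 0.5}, {"slide": [0.14, -0.05, 0], "roll": -0.23, "grip": 0.5}]}}

```text
time_s: 14.82
tool_pos: [648.7, -41.1, -13.5]
orientation: [-3.135, -0.195, 0.0]
contact_force: [-1.3, -0.1, -0.5]
grip_width: 46.5
gripper_force: 0.4
```

```bash
python3 chk.py 86 -35 86 29
```

```text
t 14.82 tcp [648.7 -41.1 -13.5] bay [94.4 -2.8] A [ 94.3 -34.8] B [94.6 29.2] F [-1.3 -0.1 -0.5] w 46.5 q6 1.34
slide [-0.056  0.002  0.003] roll -0.004 grip 0.5
press p 0.52 [[20.0, 38.0], [66.0, 48.0], [113.0, 57.0]] z [ 8. 45.] knob [63. 48.]
```

```bash
python3 - <<'E'
from h import *
a=r.get_image("side"); P=pts(a); Q=tobay(P)
for lo,hi in((8,18),(18,27),(36,50),(50,62)):
    m=(Q[:,0]>100)&(Q[:,0]<160)&(Q[:,1]>-57)&(Q[:,1]<0)&(P[:,2]>lo)&(P[:,2]<hi); print(lo,hi,m.sum(),np.percentile(Q[m],[3,50,97],axis=0).round().tolist() if m.any() else "")
cv2.imwrite("pics/s8.png",cv2.resize(a["image"][140:230,165:265],(660,594),interpolation=cv2.INTER_CUBIC))
E
```

```text
8 18 16 [[102.0, -32.0], [111.0, -27.0], [121.0, -24.0]]
18 27 18 [[108.0, -40.0], [116.0, -29.0], [125.0, -25.0]]
36 50 1 [[111.0, -37.0], [111.0, -37.0], [111.0, -37.0]]
50 62 1 [[122.0, -48.0], [122.0, -48.0], [122.0, -48.0]]
```

>>> {"api": "arm_command", "payload": {"series": [{"slide": [-0.02, 0, 0], "roll": 0, "grip": 0.5}, {"slide": [-0.04, 0, 0], "roll": 0, "grip": 0.5}, {"slide": [-0.06, 0, 0], "roll": 0, "grip": 0.5}, {"slide": [-0.06, 0, -0.2], "roll": 0, "grip": 0.5}, {"slide": [-0.06, 0, -0.45], "roll": 0, "grip": 0.5}, {"slide": [-0.06, 0, -0.7], "roll": 0, "grip": 0.5}, {"slide": [-0.06, 0, -0.9], "roll": 0, "grip": 0.5}, {"slide": [-0.06, 0, -1], "roll": 0, "grip": 0.5}]}}

```text
time_s: 15.63
tool_pos: [640.7, -42.4, 141.3]
orientation: [3.135, 0.194, 0.007]
contact_force: [0.4, 0.5, 0.1]
grip_width: 46.8
gripper_force: 0.0
```

>>> {"api": "arm_command", "payload": {"series": [{"slide": [-0.2, 0, 0], "roll": 0, "grip": 0.5}, {"slide": [-0.4, 0, 0], "roll": 0, "grip": 0.5}, {"slide": [-0.6, 0, 0], "roll": 0, "grip": 0.5}, {"slide": [-0.8, 0, 0], "roll": 0, "grip": 0.5}, {"slide": [-1, 0, 0], "roll": 0, "grip": 0.5}, {"slide": [-1, 0, 0], "roll": 0, "grip": 0.5}, {"slide": [-1, 0, 0], "roll": 0, "grip": 0.5}, {"slide": [-1, 0, 0], "roll": 0, "grip": 0.5}]}}

```text
time_s: 16.3
tool_pos: [491.2, -60.9, 136.4]
orientation: [-3.136, -0.195, -0.0]
contact_force: [0.3, 0.4, 0.1]
grip_width: 46.1
gripper_force: 0.0
```

```bash
python3 - <<'E'
from h import *
state(); a=r.get_image("side")
for l in("press","flap","square_press"):
    for m in r.masks_of(a,l)[:2]: X=pts(a,m["mask"]); Y=tobay(X); print(l,round(m["p"],2),np.percentile(Y,[3,50,97],axis=0).round().tolist(),"z",np.percentile(X[:,2],[3,97]).round())
cv2.imwrite("pics/s9.png",cv2.resize(a["image"][150:240,165:285],(800,600),interpolation=cv2.INTER_CUBIC))
E
```

```text
t 16.3 tcp [491.2 -60.9 136.4] bay [-64.3  -2. ] A [-64.4 -33.8] B [-64.1  29.8] F [0.3 0.4 0.1] w 46.1 q6 1.27
press 0.7 [[-213.0, -397.0], [-187.0, -355.0], [-154.0, -344.0]] z [  6. 100.]
press 0.67 [[101.0, -56.0], [113.0, -36.0], [128.0, -24.0]] z [ 5. 58.]
flap 0.62 [[4.0, -49.0], [22.0, -3.0], [39.0, 43.0]] z [ 8. 45.]
square_press 0.7 [[-96.0, 90.0], [-83.0, 109.0], [-66.0, 121.0]] z [ 7. 59.]
square_press 0.32 [[-437.0, -328.0], [-294.0, -281.0], [-224.0, -225.0]] z [-3. 18.]
```

View pics/s9.png

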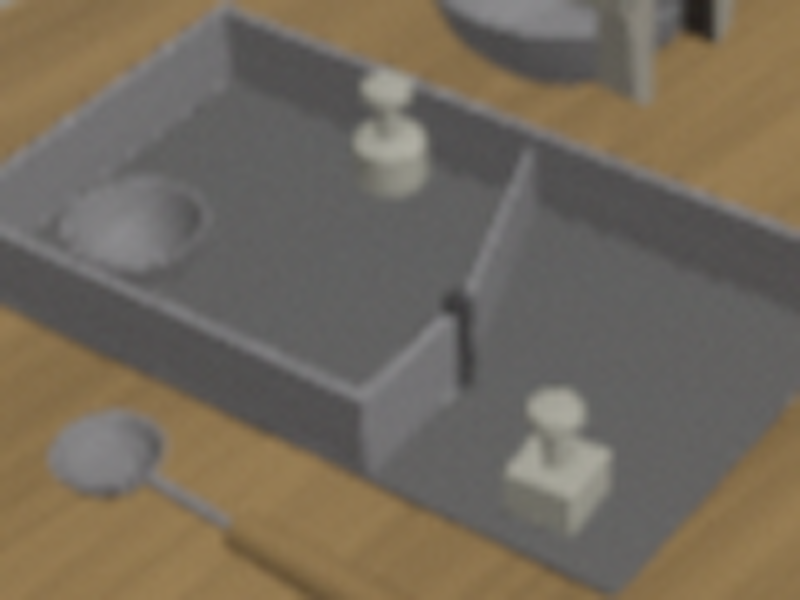

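The press stands upright inside the pen at about (390, 150). The flap, from (460, 300) to (530, 155), is shut behind it, and the square press and dish haven't moved.

```bash
python3 -c "
from rig import r
print(r.hand_in())"
```

```text
the job is handed in; nothing more can be done
None
```

The round press stands upright inside the bay, about 15 mm clear of the flap's swing, and the flap has closed by itself behind it; on a first try set too high a finger nudged the press a few mm along the apron, so I backed off, went lower and redid the push, then handed in at about 16 s.

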